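# Index the sample carousel to its next hole

## Robot

A 6-joint arm with a two-finger parallel gripper is mounted at the origin on the work surface. World frame = base frame: x ahead of the robot, y to its left, z up, the work surface at z = 0. Lengths are in m, angles in rad, forces in N, time in s.
With the tool pointing down it reaches from about 0.3 to 0.75 m from the base axis. Payload 8.5 kg.
Tool frame: the origin (TCP) lies midway between the tips of the shut fingers; the grasp point (between the pads) lies 19 mm behind it (ctrl.grasp_offset is the x of the grasp point in the tool frame, in m); x points along the fingers, y is the direction in which the jaws open and shut, and the axes are right-handed (so a half turn about x gives the same grasp; the last joint's range is limited). The gripper opens to 85 mm and grips with 20 to 120 N. Pads are 22 mm wide; open, the fingers measure 114 mm over their backs; the gripper's body (76 mm by 85 mm) begins 54 mm behind the grasp point. The pads swing forward as they close: fully open they stand 13 mm farther back than shut.
Start: joints at [1.109, 0.381, 1.297, -0, 1.464, -0.215], TCP at [0.134, 0.533, 0.193] pointing down, gripper open.
Joint ranges: [-3.11, 3.11], [-0.89, 2.33], [0.22, 2.48], [-1.42, 4.56], [0.17, 2.85], [-2.88, 2.88]. Speed limits (rad/s): [2.39, 2.39, 3.14, 3.14, 3.14, 3.14].

## Interface

Orientations are given as [roll, pitch, yaw] about the fixed x, y, z axes, in that order (R = Rz(yaw) Ry(pitch) Rx(roll)).
In Python, from workcell import ctrl, readout, vision, sign_off, spotter gives the robot as it stands. Calls block until the motion is done:
- ctrl.goto(position, orientation): joint-space move of the TCP to a pose.
- ctrl.line_to(position, attitude=None, feed=0.15): straight line of the TCP; attitude=None keeps the orientation; feed is the mean speed in m/s.
- ctrl.goto_joints(angles): joint-space move.
- ctrl.open_jaws() and ctrl.close_gripper(strength=None): open the fingers fully, or close them until they stop; strength is the grip in N (None keeps the last).
- ctrl.wait(seconds).
- ctrl.solve_ik(position, orientation): joint angles nearest the present ones, or None.
- readout.state(): the state.
- vision.get_image(name): name is "side" or "top"; returns a dict with "image" (420x560x3 uint8, red, green, blue), "fovy" (degrees; the focal length in pixels is half the picture's height over the tangent of half this angle, whatever the lens; pixels are square), "cx", "cy" (the principal point, pixels), "world_from_camera" (4x4, takes a point from camera to world coordinates). Camera axes: x right, y down, z forward; pixel columns grow to the right and rows downward; lengths in m; the calibration is good to about 2 mm. A picture is of the moment at which its call begins. There is no depth.
A pose or a line that the arm cannot do raises ctrl.PlanningError and nothing moves.
- sign_off(): hands the job in, once; it reports no verdict.
Trained networks look in a picture, given as the dict that the camera call returned (one of the last four; its "shot" number tells which), for a name from the list of things; names that differ only in an ending like _2 or _b are one class to them, and where a whole thing is asked for, a point or a joint stands for the part that bears it (a point fixed in the world has none). Each returns a list of dicts, best first, with "p" (0 to 1); they miss things now and then, are a little off and sometimes report something else, mostly with a low value. They report only what shows in the picture. A call takes as long as a camera call. They do not tell look-alikes from the thing itself.
- spotter.look_for(thing, picture): "bbox" ([left, top, width, height] in pixels, round what is visible of it).
- spotter.landmark_of(thing, picture): "location" ([row, column] in pixels: a listed point, or the origin of a listed thing).
The state is a dict: "time": time; "joint_pos": joint angles; "joint_vel": joint speeds; "joint_torque": joint torques, N m; "tool_pos": TCP position; "tcp_rot": TCP orientation; "contact_force": force on the tool from outside, world axes, zero at the start; "ft_torque": the same for the moment, N m; "opening": finger opening in m.
Only numpy, scipy, OpenCV 4.12 (cv2) and the standard library are available. Lean on these libraries where they do the work, as an engineer would, in place of code of your own. Each camera call takes 0.05 s, during which the arm holds its last target.

## Task

Bring the next sample jar in front of the code reader: with the fingertips, press the indexing plunger (the round steel button inside the white guard collar) down, and while it is down turn the table clockwise, seen from above, to the next hole, without running on past it. Let the plunger spring fully back up so that its pin sits in that hole, and leave it alone. Nothing is to be picked up; the jars stay upright in their wells, and the other things on the bench stay where they are.

Things in the scene. Friction and masses are not known exactly. Their poses are not given: they have to be found in the camera images.
- carousel_base: Fixed foot of the sample carousel, white, round, 230 mm diameter, turned by some angle on the bench. Origin on the table's vertical turning axis, at bench level, z up. A white code reader, 45 x 70 mm and 130 mm high, stands on it 198 mm from the axis in the base's +x direction.
- next_hole (a point): Top centre of the hole to go to. The aluminium index plate, fixed to the foot (223 mm diameter, 45 to 52 mm above the bench), has 8 holes, 13 mm wide along the turn, every 45 degrees on a circle of 92 mm radius. The pin starts in the hole in the base's -x direction; this one is the next clockwise seen from above.
- turntable (a joint): Angle (rad) of the grey round table (160 mm diameter, top 68 mm above the bench); grows clockwise seen from above, 0 at the start, 0.785 at the next hole. It carries 8 white wells (10 mm high, 55 mm from the axis). Turns with light friction (under 1 N at the collar), stays where it is left; locked while the pin is in a hole (2 mm of play either way).
- plunger (a joint): How far the plunger is pressed down (m): 0 fully up, 0.013 at its stop. Spring: 3 N to start, 8 N at the stop. The pin is free of the hole from about 0.0095 on. Let up between holes, the pin only rubs lightly on the plate's underside: the table still turns, and the pin springs up into the next hole when under it.
- pin_tip (a point): Top of the plunger's round-ended steel pin, 9 mm diameter, 92 mm from the axis; 54 mm above the bench when up (2 mm proud of the index plate, seen from above between the table's two rails). It comes up into the plate's holes from below, on a foot fixed to the button's stem; moves with the button.
- collar_rim (a point): Centre of the upper rim of the white guard collar round the button: outside diameter 62 mm, inside 52 mm, 58 to 100 mm above the bench, 135 mm from the axis on two short rails of the table, with which it turns. A fingertip inside it can press the button and push against the inner wall to turn the table.
- button_top (a point): Centre of the top face of the plunger's button, a flat round steel button, 49 mm diameter, inside the guard collar; 100 mm above the bench, level with the collar's rim, when up; sinks into the collar when pressed. 135 mm from the axis; turns with the table.
- jar_a: Loose amber sample jar with a white cap, 27 mm diameter, 45 mm high, in a well of the table (already read); origin at the centre of its underside, 68 mm above the bench, z up.
- jar_b: The same kind of jar, in the well that faces the code reader at the start.
- jar_c: The same kind of jar, the next one to be read.
- reagent_bottle: Loose bottle with a label, 60 mm diameter, 125 mm high, standing on the bench; origin at the centre of its underside. Bystander.
- tip_box: Loose box of pipette tips, 82 x 117 x 58 mm, on the bench; origin at the centre of its underside. Bystander.
- beaker: Loose small glass beaker, 56 mm diameter, 65 mm high, on the bench; origin at the centre of its underside. Bystander.
Things that resemble listed ones, but are neither listed nor needed, are in the scene too. What is shaped like the jar_b but blue or pink is not meant.

How it is judged:
On the way, in this order (a step that is already met when the one before it is completed fails the run):
1. the plunger is pressed down with the fingertips, the table still at its first hole (value of joint plunger above 0.007 m and value of joint turntable below 0.2 rad and contact force between the fingers and plunger above 1 N), for 0.05 s.
2. the table stands at the next hole clockwise with the plunger sprung up in it (value of joint turntable between 0.735 and 0.835 rad and value of joint plunger below 0.003 m), for 0.2 s.
At the end, for the whole second after the job is handed in: The table rests at 0.785 +/- 0.05 rad with the plunger up (pressed less than 3 mm), and the three jars stand upright in their wells (within 0.2 rad, 7 mm in height) (all of step 2 and velocity of joint turntable between -0.05 and 0.05 rad/s and angle between each of jar_a, jar_b, jar_c's own z axis and vertical below 0.2 rad and height (world z) of jar_a between 0.06 and 0.075 m and height (world z) of jar_b between 0.06 and 0.075 m and height (world z) of jar_c between 0.06 and 0.075 m); the robot touches nothing.
It fails at once if the table is turned the wrong way (by more than 0.15 rad) (value of joint turntable below -0.15 rad).
It fails at once if the table runs past the next hole by more than 0.26 rad (15 degrees) (value of joint turntable above 1.045 rad).
It fails at once if a sample jar is lifted out of its well or tipped (height (world z) of any of jar_a, jar_b, jar_c above 0.083 m or angle between any of jar_a, jar_b, jar_c's own z axis and vertical above 0.5 rad).
It fails at once if a bystander is moved by more than 20 mm (distance of any of reagent_bottle, tip_box, beaker from where it was at the start of the episode above 0.02 m).
It also fails if it takes over 42 s, if anything falls off the work surface, if the arm or the gripper's body presses on something with over 40 N, if the wrist force passes 120 N, or if a joint passes its speed limit or range.

## Working session

There is one attempt and no reset: what is moved stays moved. The work goes in short steps, each a Python script; the robot and the scene stay as the last script left them, time stands still between calls to the robot, and variables do not carry over. Pictures are saved under pics/ and viewed, and the job is handed in when it is done.

```bash
ls; mkdir -p pics; cat > h.py <<'E'
import numpy as np, cv2
from workcell import ctrl, readout, vision, sign_off, spotter
def f(p): return p["image"].shape[0]/2/np.tan(np.radians(p["fovy"])/2)
def ray(p,rc):
    T=np.array(p["world_from_camera"]); d=np.array([(rc[1]-p["cx"])/f(p),(rc[0]-p["cy"])/f(p),1.])
    return T[:3,3],T[:3,:3]@d
def atz(p,rc,z):
    o,d=ray(p,rc); return o+d*(z-o[2])/d[2]
def proj(p,X):
    T=np.array(p["world_from_camera"]); c=T[:3,:3].T@(np.array(X)-T[:3,3]); return [c[1]/c[2]*f(p)+p["cy"],c[0]/c[2]*f(p)+p["cx"]]
def save(p,n): cv2.imwrite("pics/"+n+".png",cv2.cvtColor(p["image"],cv2.COLOR_RGB2BGR))
E
python3 - <<'E'
from h import *
np.set_printoptions(precision=4,suppress=True)
Z=dict(carousel_base=0,next_hole=.052,pin_tip=.054,collar_rim=.1,button_top=.1,jar_a=.068,reagent_bottle=0,tip_box=0,beaker=0)
for n in("top","side"):
    p=vision.get_image(n); save(p,n+"0"); T=np.array(p["world_from_camera"]); print(n,p["fovy"],p["cx"],p["cy"],T[:3,3],T[:3,2])
    for k,z in Z.items():
        for r in spotter.landmark_of(k,p)[:4]: print(k,round(r["p"],2),np.round(r["location"],1),atz(p,r["location"],z))
s=readout.state();print(s["time"],s["tool_pos"],s["tcp_rot"])
E
```

```text
pics
top 42.30422212923449 278.1491025533025 213.22749943043758 [ 0.3099 -0.0319  1.6864] [ 0.1433  0.0157 -0.9895]
carousel_base 0.57 [206.6 288.4] [ 0.5749 -0.0376  0.    ]
carousel_base 0.49 [189.  274.9] [0.6316 0.0045 0.    ]
next_hole 0.85 [236.6 282.4] [ 0.4751 -0.0184  0.052 ]
pin_tip 0.76 [233.4 307.2] [ 0.484  -0.0934  0.054 ]
collar_rim 0.97 [240.5 313.4] [ 0.458  -0.1095  0.1   ]
collar_rim 0.4 [188.1 287.1] [ 0.6149 -0.0339  0.1   ]
button_top 0.74 [238.2 313.3] [ 0.4648 -0.1093  0.1   ]
jar_a 0.64 [211.  222.8] [0.5527 0.1608 0.068 ]
jar_a 0.55 [190.3 291.5] [ 0.6141 -0.0473  0.068 ]
jar_a 0.55 [202.8 267.8] [0.5765 0.0248 0.068 ]
jar_a 0.51 [136.8 314.7] [ 0.7805 -0.1203  0.068 ]
reagent_bottle 0.8 [251.1 181.2] [0.4377 0.2979 0.    ]
tip_box 0.96 [223.3 395.5] [ 0.519  -0.3712  0.    ]
beaker 0.67 [275.5 370.1] [ 0.3577 -0.2871  0.    ]
side 48.232002160891994 277.00927345319667 213.5899999144743 [ 0.4736 -0.8605  0.7727] [ 0.0794  0.7722 -0.6304]
carousel_base 0.89 [243.6 281.4] [ 0.57   -0.0297  0.    ]
next_hole 0.58 [227.1 242.9] [ 0.4794 -0.0201  0.052 ]
pin_tip 0.7 [242.3 245.2] [ 0.4823 -0.0756  0.054 ]
collar_rim 0.89 [237.2 229.2] [ 0.4484 -0.1064  0.1   ]
collar_rim 0.72 [239.4 229.5] [ 0.4489 -0.1135  0.1   ]
button_top 0.62 [235.8 229.8] [ 0.4498 -0.1021  0.1   ]
button_top 0.51 [370.9 278.2] [ 0.5202 -0.4364  0.1   ]
jar_a 0.72 [262.  385.8] [ 0.7753 -0.181   0.068 ]
jar_a 0.71 [246.2 372.6] [ 0.76   -0.1304  0.068 ]
jar_a 0.64 [196.2 272.1] [0.5569 0.0725 0.068 ]
jar_a 0.55 [207.2 280. ] [0.572  0.0265 0.068 ]
reagent_bottle 0.68 [168.5 225.9] [0.4413 0.3113 0.    ]
reagent_bottle 0.46 [374.  276.4] [ 0.5232 -0.3794  0.    ]
tip_box 0.61 [372.3 274.6] [ 0.5202 -0.3756  0.    ]
tip_box 0.3 [236.3 231.5] [0.4504 0.0084 0.    ]
beaker 0.68 [342.9 185.7] [ 0.3539 -0.2948  0.    ]
1.0 [0.1344 0.5333 0.193 ] [1.8956 1.5707 1.6488]
```

View pics/top0.png

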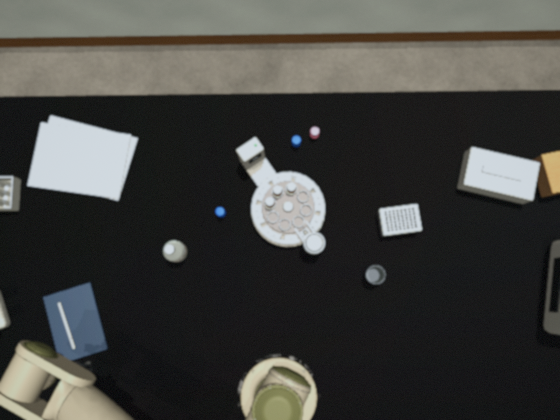

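View pics/side0.png

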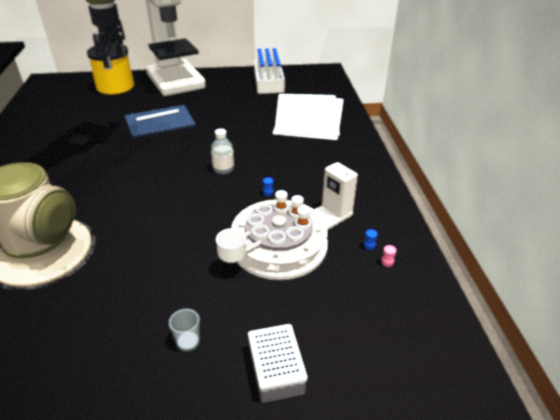

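The top view shows the carousel disc at about (col 288, row 209), the collar at (314, 243) and the reader at (250, 150). I'll zoom in and fit the geometry.

```bash
python3 - <<'E'
from h import *
a=cv2.imread("pics/top0.png")[130:270,220:360]; b=cv2.imread("pics/side0.png")[155:285,205:365]
a=cv2.resize(a,(560,560),interpolation=3)
cv2.imwrite("pics/za.png",a); cv2.imwrite("pics/zb.png",cv2.resize(b,None,fx=4.5,fy=4.5,interpolation=3))
E
```

```text
(no output)
```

View pics/za.png

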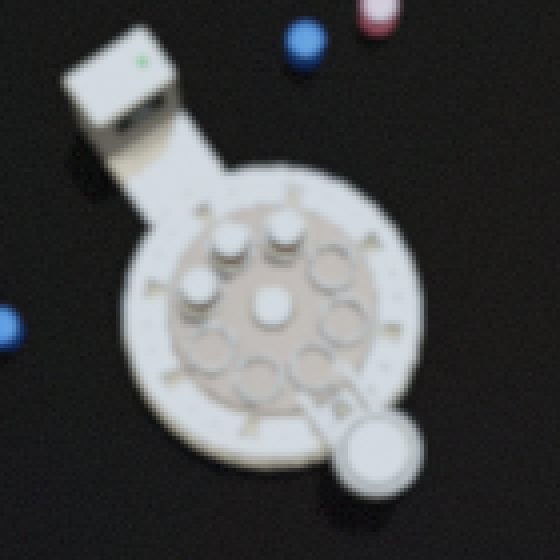

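View pics/zb.png

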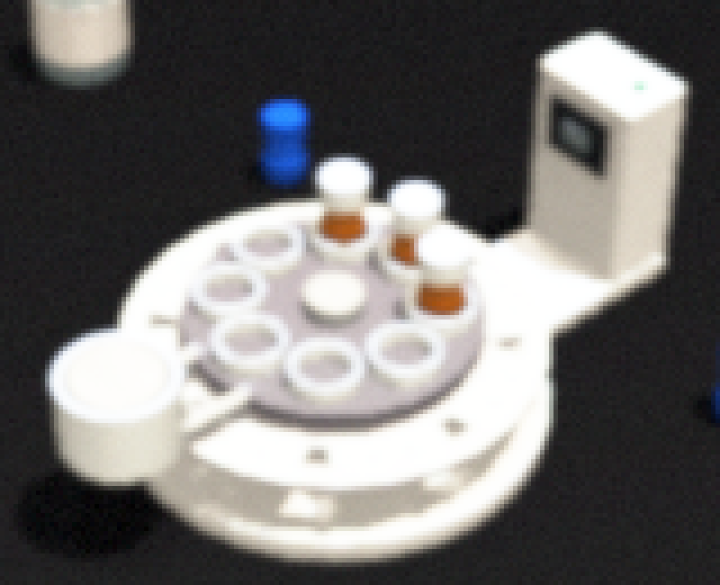

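```bash
cat > fit.py <<'E'
from h import *
from scipy.optimize import least_squares
np.set_printoptions(precision=4,suppress=True)
top=vision.get_image("top"); side=vision.get_image("side")
A=lambda u,v:(130+(v+.5)/4-.5,220+(u+.5)/4-.5)
B=lambda u,v:(155+(v+.5)/4.5-.5,205+(u+.5)/4.5-.5)
# k: hole index clockwise from -x dir; 
ta=[(1,250,428),(2,176,378),(3,156,288),(4,205,210),(5,293,192),(6,371,240),(7,391,328)]
sb=[(1,165,320),(7,318,455),(6,455,427),(5,510,342)]
def P(c,th,r,k,z): a=th+np.pi-k*np.pi/4; return [c[0]+r*np.cos(a),c[1]+r*np.sin(a),z]
def res(q,which):
    c=q[:2];th=q[2];e=[]
    if 't' in which:
        for k,u,v in ta: e+=list(np.subtract(proj(top,P(c,th,.092,k,.051)),A(u,v)))
        e+=list(np.subtract(proj(top,P(c,th,.135,0,.1)),A(377.5,450)))
    if 's' in which:
        for k,u,v in sb: e+=list(np.subtract(proj(side,P(c,th,.092,k,.051)),B(u,v)))
        e+=list(np.subtract(proj(side,P(c,th,.135,0,.1)),B(117,377)))
    return e
for w in("t","s","ts"):
    s=least_squares(res,[.57,-.035,.6],args=(w,)); q=s.x
    print(w,q,"rms",np.sqrt(np.mean(s.fun**2)),"max",abs(s.fun).max(),"collar",P(q[:2],q[2],.135,0,.1)); 
    if w!="ts": print(np.round(s.fun,2))
np.save("q.npy",q)
E
python3 fit.py
```

```text
t [ 0.5663 -0.0357  0.5989] rms 0.3270403022135713 max 0.6367558682331378 collar [np.float64(0.45479616520016714), np.float64(-0.1118523333131124), 0.1]
[-0.25  0.36 -0.22 -0.64 -0.06 -0.42  0.39 -0.16  0.06  0.24  0.2   0.14
  0.44  0.24 -0.54  0.21]
s [ 0.5639 -0.0324  0.5946] rms 0.47656028181518295 max 0.9400375515749886 collar [np.float64(0.45204531658137626), np.float64(-0.10798264263362717), 0.1]
[ 0.42 -0.94  0.15  0.21 -0.12 -0.08  0.39  0.45 -0.82  0.32]
ts [ 0.565  -0.0346  0.5928] rms 0.6372657165878515 max 1.1284495626895819 collar [np.float64(0.4530274768836366), np.float64(-0.10998919216525987), 0.1]
```

The two views agree to within about 4 mm: axis at (0.565, -0.034), collar at (0.453, -0.110). Next I close the fingers and move above the button.

```bash
cat >> h.py <<'E'
import warnings; warnings.filterwarnings("ignore")
from scipy.spatial.transform import Rotation as Ro
q=np.load("q.npy") if __import__("os").path.exists("q.npy") else None
SG=[1]
def frame(s):
    a=q[2]+np.pi-s; r=np.array([np.cos(a),np.sin(a),0]); t=np.array([np.sin(a),-np.cos(a),0]); return r,t  # t clockwise
def pose(s,z,lead=0,sg=1):
    r,t=frame(s); p=np.array([q[0],q[1],0])+.135*r+lead*t; p[2]=z
    y=sg*t; x=np.array([0,0,-1.]); R=np.c_[x,y,np.cross(x,y)]
    return p.tolist(), Ro.from_matrix(R).as_euler('xyz').tolist()
def st():
    s=readout.state(); return s["time"],np.array(s["tool_pos"]),np.array(s["contact_force"]),s
E
python3 - <<'E'
from h import *
np.set_printoptions(precision=3,suppress=True)
for sg in(1,-1):
    for s in(0,.4,.85): print(sg,s,ctrl.solve_ik(*pose(s,.09,0,sg)))
t,p,F,s=st(); ctrl.close_gripper(20); ctrl.line_to([p[0],p[1],.30]); print(st()[:3],st()[3]["opening"])
E
```

```text
1 0 [-0.493  0.349  1.686  0.     1.107 -2.657]
1 0.4 [-0.411  0.303  1.761  0.     1.077 -2.175]
1 0.85 [-0.274  0.3    1.767  0.     1.075 -1.588]
-1 0 [-0.493  0.349  1.686  0.     1.107  0.485]
-1 0.4 [-0.411  0.303  1.761  0.     1.077  0.967]
-1 0.85 [-0.274  0.3    1.767  0.     1.075  1.554]
(2.7333, array([0.134, 0.533, 0.299]), array([-0.075, -0.475, -2.256])) 0.00018149771239527154
```

```bash
python3 - <<'E'
from h import *
np.set_printoptions(precision=4,suppress=True)
ctrl.goto(*pose(0,.25,0,-1)); ctrl.line_to(pose(0,.125)[0],feed=.12); ctrl.wait(.2)
print(st()[:3]); print(pose(0,.125)[0])
for n in("top","side"):
    p=vision.get_image(n); save(p,n+"1")
    c=[int(v) for v in proj(p,pose(0,.1)[0])]
    im=cv2.imread(f"pics/{n}1.png")[c[0]-70:c[0]+50,c[1]-70:c[1]+70]
    cv2.imwrite(f"pics/z{n}1.png",cv2.resize(im,None,fx=4,fy=4,interpolation=3))
E
```

```text
(6.675, array([ 0.4532, -0.11  ,  0.1254]), array([-0.8486,  0.3067,  1.0264]))
[0.4530274768836366, -0.10998919216525987, 0.125]
```

```bash
python3 -c "
import cv2,numpy as np
a=cv2.imread('pics/ztop1.png');b=cv2.imread('pics/zside1.png');cv2.imwrite('pics/z1.png',cv2.resize(np.hstack([a,b]),(800,343)))"
```

```text
(no output)
```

View pics/zside1.png

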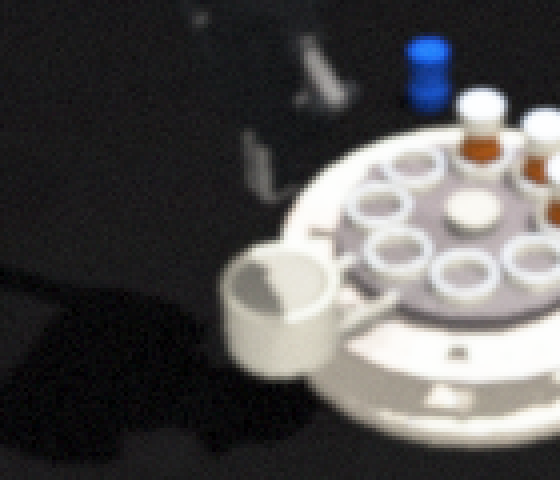

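```bash
python3 -c "
import cv2,numpy as np
for n in ('top','side'):
  a=cv2.imread(f'pics/z{n}1.png').astype(float)/255; cv2.imwrite(f'pics/g{n}1.png',(255*a**.4).astype('uint8'))"
python3 -c "
from h import *
p=vision.get_image('side');c=[int(v) for v in proj(p,pose(0,.1)[0])]
r=proj(p,st()[1]);print((r[1]-c[1]+70)*4,(r[0]-c[0]+70)*4)
p=vision.get_image('top');c=[int(v) for v in proj(p,pose(0,.1)[0])]
r=proj(p,st()[1]);print((r[1]-c[1]+70)*4,(r[0]-c[0]+70)*4)"
```

```text
278.955256988232 245.06648453337414
284.0484782653741 277.5657462458066
```

View pics/gside1.png

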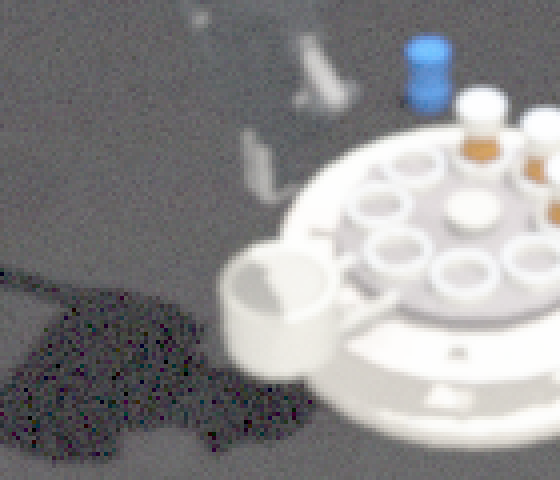

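View pics/gtop1.png

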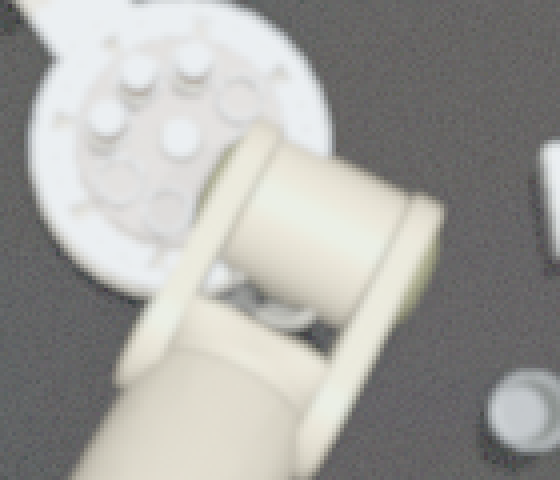

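The tip is dark against the dark bench. It shows above the collar around col 270, rows 200-245, which is consistent with the projected (279, 245). I'll press with force checks.

```bash
python3 - <<'E'
from h import *
np.set_printoptions(precision=4,suppress=True)
F0=st()[2]
ctrl.line_to(pose(0,.104)[0],feed=.06)
for z in(.1015,.099,.096,.093,.0905):
    ctrl.line_to(pose(0,z)[0],feed=.03); ctrl.wait(.1); t,p,F,_=st(); print(t,p,F-F0)
    if abs(F[2]-F0[2])>16: print("stop");break
p=vision.get_image("side"); save(p,"side2")
c=[int(v) for v in proj(p,pose(0,.1)[0])]
im=cv2.imread("pics/side2.png")[c[0]-70:c[0]+50,c[1]-70:c[1]+70]
cv2.imwrite("pics/zside2.png",(255*(cv2.resize(im,None,fx=4,fy=4,interpolation=3)/255.)**.6).astype('uint8'))
E
```

```text
7.725 [ 0.4531 -0.11    0.1016] [ 0.3618 -0.3168 -0.608 ]
8.075 [ 0.453 -0.11   0.099] [-0.2791  0.244  -1.0092]
8.425 [ 0.453 -0.11   0.096] [-0.0868  0.3304 -1.7371]
8.775 [ 0.453 -0.11   0.093] [ 0.0011  1.0074 -1.3195]
9.125 [ 0.453  -0.11    0.0905] [ 0.4174  0.2517 -1.1825]
```

View pics/zside2.png

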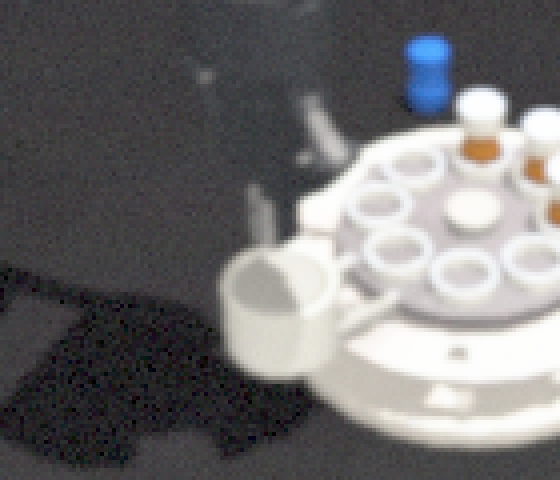

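There is no contact force at z = 0.0905, and the fingertip looks hidden behind the collar's back rim. Either the tip is higher than I assume or it is offset. Differencing against the earlier picture should show its silhouette.

```bash
python3 - <<'E'
import cv2,numpy as np
from h import *
p=vision.get_image("side"); c=[int(v) for v in proj(p,pose(0,.1)[0])]; print(c)
ims=[cv2.imread(f"pics/side{i}.png").astype(float) for i in(0,1,2)]
o=[]
for i in(1,2):
    d=(ims[i]-ims[0])[c[0]-70:c[0]+30,c[1]-50:c[1]+50]
    o.append(cv2.resize(np.clip(128+d*4,0,255).astype('uint8'),None,fx=4,fy=4,interpolation=0))
cv2.imwrite("pics/diff.png",np.hstack(o))
E
```

```text
[238, 231]
```

View pics/diff.png

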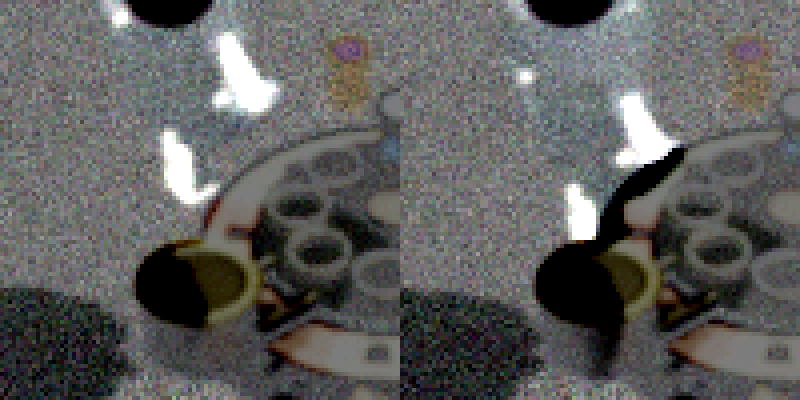

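```bash
python3 - <<'E'
from h import *
p=vision.get_image("top"); print("base px",proj(p,[0,0,0]), "collar",proj(p,pose(0,.1)[0]))
o=[]
for n in("side1","side2"):
    im=cv2.imread(f"pics/{n}.png")[205:255,208:258]
    o.append(cv2.resize(im,None,fx=8,fy=8,interpolation=0))
cv2.imwrite("pics/zz.png",(255*(np.hstack(o)/255.)**.8).astype('uint8'))
s=st();print(s[:3],s[3]["joint_pos"],s[3]["opening"])
E
```

```text
base px [np.float64(396.4404307651308), np.float64(277.6739438037426)] collar [np.float64(242.19376669236243), np.float64(313.58462254943936)]
(9.275, array([ 0.45304351, -0.11000931,  0.09054061]), array([ 0.18754953, -0.24161123,  0.7764913 ])) [-4.93000216e-01  3.47926651e-01  1.68528047e+00  1.23576630e-05
  1.10830394e+00  4.84983135e-01] -0.00016828438546877356
```

View pics/zz.png

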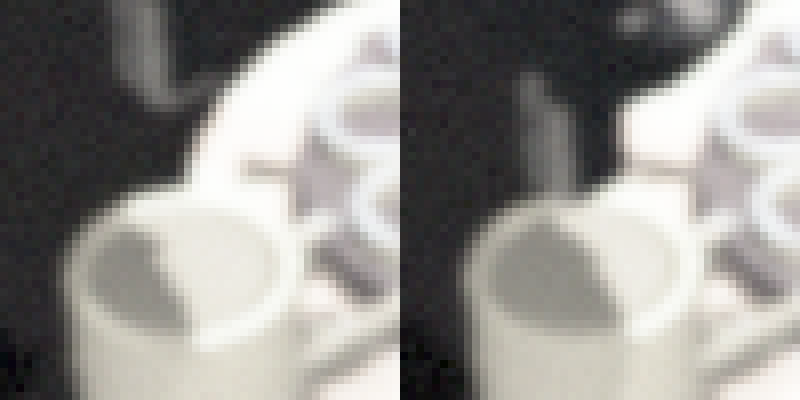

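The base projects correctly at (396, 278), so the cameras agree with the robot frame. The column also matches. A sideways offset of about 35 mm would already have hit the rim, so the real tip is probably about 30 mm higher than the reported TCP. I'll lower in small steps with a force guard.

```bash
python3 - <<'E'
from h import *
np.set_printoptions(precision=4,suppress=True)
def mean():
    a=[]
    for _ in range(5): ctrl.wait(.03); a.append(st()[2])
    return np.mean(a,0)
F0=mean(); print(F0)
z=.0905; n=0
ims=[]
while z>.062:
    z-=.003; ctrl.line_to(pose(0,z)[0],feed=.05); F=mean()-F0; print(round(st()[0],2),st()[1],F)
    if np.linalg.norm(F)>2.2: break
p=vision.get_image("side"); save(p,"side3")
cv2.imwrite("pics/zz3.png",cv2.resize(cv2.imread("pics/side3.png")[195:265,198:268],None,fx=8,fy=8,interpolation=0))
E
```

```text
[-0.1954  0.3637  0.2693]
9.86 [ 0.4531 -0.11    0.0875] [ 0.1225 -0.1668 -0.0304]
10.28 [ 0.4531 -0.11    0.0845] [ 0.2818 -0.4594 -0.039 ]
10.69 [ 0.453  -0.11    0.0815] [ 0.5209  0.113  -0.5254]
11.11 [ 0.4531 -0.11    0.0785] [ 0.3967 -0.9091 -0.4886]
11.53 [ 0.453  -0.11    0.0755] [-0.0231  0.0326 -0.177 ]
11.94 [ 0.4531 -0.11    0.0725] [ 0.2537 -0.5025 -0.4556]
12.36 [ 0.453  -0.11    0.0695] [ 0.181   0.0975 -0.5411]
12.78 [ 0.4531 -0.11    0.0665] [ 0.0711 -0.5172 -0.3108]
13.19 [ 0.4531 -0.11    0.0635] [ 0.0135 -0.2259 -0.2282]
13.61 [ 0.4533 -0.1101  0.0607] [ 0.5795 -0.064   2.5279]
```

View pics/zz3.png

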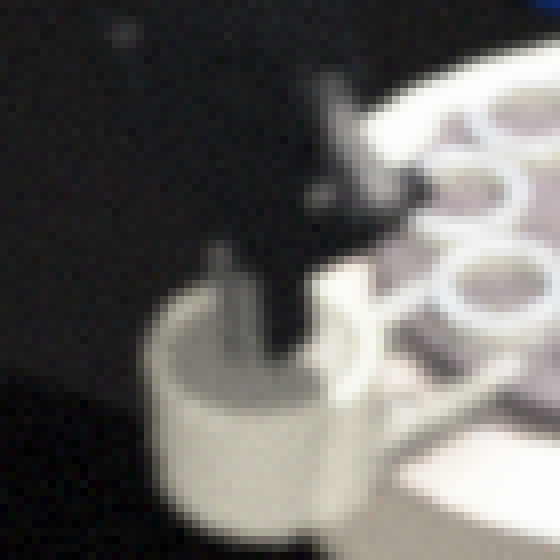

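The tip is now inside the collar on the button, centred near zoom (265, 355), with first contact at TCP z ≈ 0.061. The fingertip therefore sits about 39 mm above the reported TCP, and I'll use that offset to press.

```bash
cat >> h.py <<'E'
np.set_printoptions(precision=4,suppress=True)
F0=np.array([-.1,.15,0.1])
def mean(n=4):
    a=[]
    for _ in range(n): ctrl.wait(.03); a.append(st()[2])
    return np.mean(a,0)-F0
E
python3 - <<'E'
from h import *
for z in(.058,.055,.052,.0497):
    ctrl.line_to(pose(0,z)[0],feed=.04); F=mean(); print(round(st()[0],2),st()[1],F)
    if np.linalg.norm(F)>15: break
E
```

```text
14.04 [ 0.4532 -0.11    0.0581] [1.199  0.2977 3.6325]
14.43 [ 0.4531 -0.11    0.0552] [1.5984 0.6593 4.9338]
14.81 [ 0.4532 -0.11    0.0522] [1.2359 0.4075 5.3669]
15.19 [ 0.4532 -0.1101  0.05  ] [1.608  1.1002 6.9522]
```

```bash
python3 - <<'E'
from h import *
ctrl.line_to(pose(0,.0485)[0],feed=.04); print(mean(),st()[1])
z=.0485
for s in np.arange(.08,.57,.08):
    p,o=pose(s,z,0,-1); ctrl.line_to(p,o,feed=.06); F=mean(2); r,t=frame(s)
    print(round(s,2),round(st()[0],2),st()[1],"t,r,z",F@t,F@r,F[2])
    if np.linalg.norm(F)>30: print("STOP");break
for n in("side","top"):
    p=vision.get_image(n); save(p,n+"4")
cv2.imwrite("pics/z4.png",cv2.resize(cv2.imread("pics/side4.png")[165:285,180:340],None,fx=5,fy=5,interpolation=0))
E
```

```text
[1.355  0.5628 7.1071] [ 0.4532 -0.1101  0.0489]
0.08 15.97 [ 0.4473 -0.1008  0.0488] t,r,z 0.5501720422747698 0.18868740721801452 6.755708305653087
0.16 16.38 [ 0.4422 -0.0912  0.0488] t,r,z -0.03236942345378585 0.7800646146806187 7.602868795561957
0.24 16.77 [ 0.438  -0.0812  0.0488] t,r,z -0.11029451979158311 1.3310754539291996 7.224519943555363
0.32 17.18 [ 0.4345 -0.0709  0.0487] t,r,z -0.052613203910134194 0.945162866667117 7.409552429574308
0.4 17.57 [ 0.4319 -0.0604  0.0487] t,r,z 0.2169486518986683 1.3575994751725668 6.8724329200166
0.48 17.98 [ 0.4301 -0.0496  0.0486] t,r,z 0.34022953208291984 1.9814021485016422 7.242034425677019
0.56 18.38 [ 0.4292 -0.0388  0.0486] t,r,z 0.06295497111483547 2.095035617396353 6.977295748722088
```

View pics/z4.png

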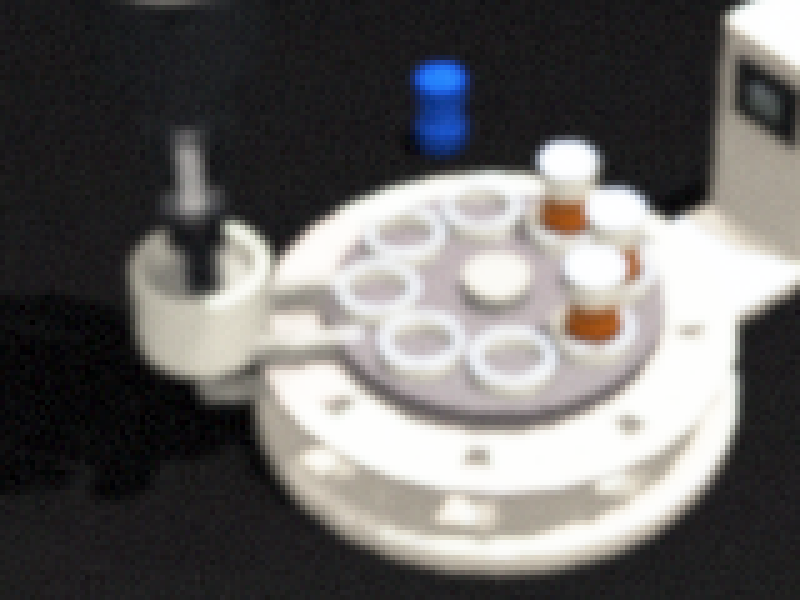

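The table follows by friction and the tip is centred in the collar. I'll raise to about 5.5 mm depth so the pin rubs under the plate, then keep turning in small steps until the pin pops in and Fz rises.

```bash
python3 - <<'E'
from h import *
z=.0555
ctrl.line_to(pose(.56,z)[0],feed=.04); print(mean(),st()[1])
s=.56
while s<.90:
    s+=.03
    p,o=pose(s,z,0,-1); ctrl.line_to(p,o,feed=.04); F=mean(3); r,t=frame(s)
    print(round(s,2),round(st()[0],2),st()[1],"t,r,z",F@t,F@r,F[2])
    if F[2]>3 or abs(F@t)>5: print("STOP");break
for n in("side",):
    p=vision.get_image(n); save(p,n+"5")
cv2.imwrite("pics/z5.png",cv2.resize(cv2.imread("pics/side5.png")[165:285,180:340],None,fx=5,fy=5,interpolation=0))
E
```

```text
[ 0.1081 -0.1058 -0.5549] [ 0.4297 -0.0389  0.0551]
0.59 19.28 [ 0.43   -0.035   0.0554] t,r,z -0.40344461506134544 -0.4676400958060636 -0.3697680800230817
0.62 19.63 [ 0.4301 -0.0311  0.0555] t,r,z 0.407513011512864 -0.38004961707738555 -0.1635424779312832
0.65 19.98 [ 0.4303 -0.027   0.0555] t,r,z -0.6499376437571299 0.18804298944962874 -0.4133386079452902
0.68 20.33 [ 0.4305 -0.0229  0.0555] t,r,z 0.11817588841865317 -0.2881215030897979 -0.0012117644241153719
0.71 20.68 [ 0.4309 -0.0189  0.0555] t,r,z -0.28033648013612733 0.5884110349535013 0.022665259226728282
0.74 21.03 [ 0.4315 -0.0148  0.0555] t,r,z -0.1848413448359108 -0.14054339095115576 -0.08034524815169726
0.77 21.38 [ 0.4321 -0.0109  0.0555] t,r,z 0.008993183481485966 -0.2267756342687914 0.4731767287581935
0.8 21.73 [ 0.4329 -0.0069  0.0555] t,r,z -0.4655890036607855 -0.08994834466074415 -0.34640343684628694
0.83 22.08 [ 0.4337 -0.0029  0.0555] t,r,z -0.30432732297829324 0.0358039421399641 -0.05237757709666795
0.86 22.43 [0.4349 0.0013 0.0558] t,r,z 3.6106246411024703 1.39974439971524 5.203896451708054
STOP
```

View pics/z5.png

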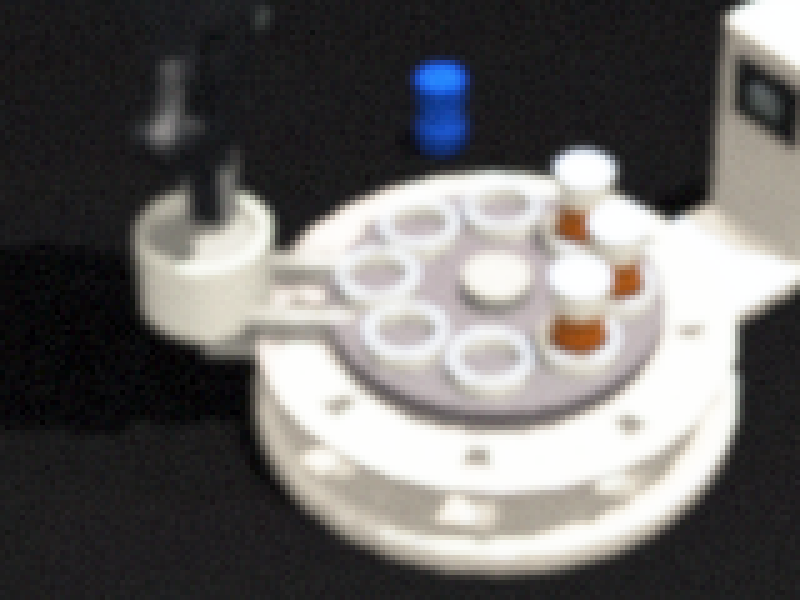

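The pin popped in at s = 0.86 (Fz 5.2 N, tangential 3.6 N), with the tip against the leading wall. Now I back off inside the collar and lift away.

```bash
python3 - <<'E'
from h import *
z=.0555
p,o=pose(.82,z,0,-1); ctrl.line_to(p,o,feed=.04); print(mean(),st()[1])
p[2]=.10; ctrl.line_to(p,feed=.06); print(mean(),st()[:2])
p[2]=.25; ctrl.line_to(p,feed=.15)
t,P,F,s=st(); j=list(s["joint_pos"]); j[0]+=.9; ctrl.goto_joints(j)
print(st()[:3])
for n in("side","top"):
    p=vision.get_image(n); save(p,n+"6")
    for k,zz in(("collar_rim",.1),("button_top",.1),("pin_tip",.054)):
        for r in spotter.landmark_of(k,p)[:1]:
            X=atz(p,r["location"],zz); a=np.arctan2(X[1]-q[1],X[0]-q[0]); print(n,k,r["p"],X,"angle",(q[2]+np.pi-a)%(2*np.pi),np.hypot(*(X[:2]-q[:2])))
a=cv2.resize(cv2.imread("pics/side6.png")[165:285,190:330],(466,400),interpolation=2)
b=cv2.resize(cv2.imread("pics/top6.png")[150:270,230:330],(333,400),interpolation=2)
cv2.imwrite("pics/z6.png",np.hstack([a,b]))
E
```

```text
[0.3034 0.8302 4.0968] [ 0.4337 -0.0043  0.0556]
[0.5929 0.2454 0.0937] (23.925, array([ 0.4332, -0.0041,  0.0996]))
(26.4833, array([0.273 , 0.3363, 0.2491]), array([ 0.1177, -0.0656,  0.0369]))
side collar_rim 0.89 [0.4312 0.0015 0.1   ] angle 0.8565432972590701 0.13853407594734052
side button_top 0.79 [ 0.4277 -0.017   0.1   ] angle 0.7198728711481306 0.1384016188376457
side pin_tip 0.63 [ 0.4756 -0.006   0.054 ] angle 0.9016785644269967 0.09383571336282291
top collar_rim 0.59 [ 0.4335 -0.0212  0.1   ] angle 0.6944368436251152 0.13215532912863448
top button_top 0.71 [ 0.4304 -0.0109  0.1   ] angle 0.7668730710146763 0.1366743831496192
top pin_tip 0.53 [ 0.4694 -0.019   0.054 ] angle 0.7543052592440103 0.09680508673442635
```

View pics/z6.png

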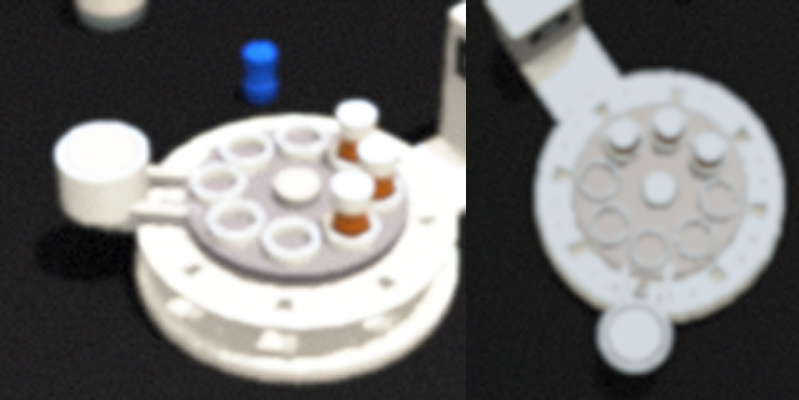

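The table has turned one station, the button is level with the rim again, and the jars are upright. The angle readings average about 0.78 rad, and the locking forces say the pin is in the hole. Nothing is touching, so I'm handing in.

```bash
python3 -c "
from h import *
print(mean(),st()[0]); sign_off()"
```

```text
[ 0.0944  0.1985 -0.5569] 27.0167
the job is handed in; nothing more can be done
```

The table is turned one station clockwise with the plunger back up, and I handed the job in at about 27 s of the 42 s allowed. No verdict is reported.

**What I did:** I pressed the button with the shut fingers to about 12 mm (7 N) and turned the table by friction on the button. About three quarters of the way round I eased up so the pin rubbed under the plate, then pushed on the collar wall until the pin sprang into the hole. I then backed off and lifted clear.

**Last checks:**
- **Pin in the hole:** when it popped in, the vertical force rose to 5 N and the turning push to 3.6 N. The final pictures show the button level with the rim.
- **Jars:** they are upright in their wells, one station further on.
- **Gripper:** it is clear of everything, with contact force near zero.
- **Bystanders:** I took no fresh measurement of their positions. The arm moved over clear bench and met no force except at the collar.

**Disagreements:**
- **Fingertip height:** the real fingertip sat about 39 mm higher than the reported TCP. I missed the button on the first descent and corrected from the picture and the contact force.
- **Table angle:** single network readings ranged from 0.69 to 0.90 rad and averaged about 0.78. My conclusion that the table is at the next hole rests on the felt lock and the pictures.

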